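Catch the falling glass lid of a jeweller's stock case and ease it shut

TASK

Shut the glass-lidded wooden case of silver castings: tip its standing lid forward with a fingertip until it falls on its own, catch it on a finger while it is still well open, and ease it slowly down until it is fully shut, never letting it drop. Be gentle with the glass and pinch, grip or lift nothing: do not shove the case, and leave the hammer, dish and bottle alone. Finish with the hand clear.

Things in the scene. Friction and masses are not known exactly. Their poses are not given: they have to be found in the camera images.
- case: open wooden tray, 190 mm wide (its y) x 130 mm deep (its x) x 46 mm high to the rim, walls 8 mm, about 1.9 kg, standing loose on the bench; origin at the centre of its underside, x axis pointing from the front (robot's side, where the lid opens) to the hinged back, z up
- lid (a joint): lid angle in rad: 0 = shut flat on the rim, 1.57 = upright, 1.85 = stop, leaning back. Worn soft-close hinges hold the lid still between about 1.37 and 1.77; tipped to 1.25 or less it falls by itself, creeping at first (0.1 to 0.2 rad/s at 1.15), 0.5 to 0.8 rad/s at 0.7 and about 1 to 1.4 rad/s near shut; some 2 to 3 s in all
- lid_hinge (a point): point on the hinge line, middle of the lid's width, at the back top edge of the tray, 46.5 mm above the bench, 65 mm behind the tray's centre; level with the lid's underside when it is shut
- lid_lip (a point): middle of the front lower edge of the glazed wooden lid (190 mm wide, 142 mm hinge to front edge, 11 mm thick, 0.3 kg); shut, it overhangs the tray's front wall as a 12 mm finger lip. x axis from the front edge to the hinge, z axis out of the lid's upper (outer) face, which lies 11 mm along z from here (lid_c0: its lower half, lid_c1: its upper half)
- hammer: loose hammer lying on the bench beside the case, 240 mm long, 26 mm thick, head 80 mm across; origin under its middle, x axis along the handle towards the head. Leave alone
- dish: loose round plastic dish of small castings beside the case, 100 mm across, 20 mm high; origin under its centre. Leave alone
- bottle: loose bottle standing beside the case, 68 mm across, 190 mm high; origin under its centre. Leave alone
Mind the look-alikes: they are no part of the job. What is meant by the case is not blue or yellow, and is the larger of those in its own colour.

How it is judged (in metres and radians):
On the way, in this order (a step that is already met when the one before it is completed fails the run):
1. the lid has been tipped forward and falls on its own, touched by nothing, while still well open (value of joint lid between 0.4 and 1.35 rad and velocity of joint lid below -0.03 rad/s and contact force between each of lid_c0, lid_c1 and anything else below 0.1 N), for 0.1 s.
2. the lid is caught from below on a finger, well open, and its fall checked (value of joint lid above 0.25 rad and velocity of joint lid above -0.35 rad/s and contact force between the fingers and lid_c0 above 0.2 N), for 0.15 s.
At the end, for the whole second after the job is handed in: The lid is fully shut (under 0.02 rad, 3 mm at the lip), the case stands within 15 mm of where it was, the hammer, dish and bottle too, and the hand is clear (value of joint lid below 0.02 rad and distance of each of case, hammer, dish, bottle from where it was at the start of the episode below 0.015 m and height (world z) of case below 0.005 m and linear speed of case below 0.01 m/s); the robot touches nothing.
It fails at once if the lid drops: between 50 mm and 6 mm above shut at the lip it sinks faster than 0.55 rad/s (value of joint lid between 0.042 and 0.35 rad and velocity of joint lid below -0.55 rad/s).
It fails at once if the lid is pinched between the fingers (contact force between the fingers and lid_c0 above 6 N and contact force between the fingers and lid_c1 above 6 N).
It fails at once if the lid is struck or pressed harder than 35 N (contact force between any of the arm, the fingers and lid above 35 N).
It fails at once if the case is shoved more than 15 mm or lifted (distance of case from where it was at the start of the episode above 0.015 m or height (world z) of case above 0.006 m).
It fails at once if the hammer, dish or bottle is moved more than 15 mm (distance of any of hammer, dish, bottle from where it was at the start of the episode above 0.015 m).
It also fails if it takes over 51 s, if anything falls off the work surface, if the arm or the gripper's body presses on something with over 40 N, if the wrist force passes 120 N, or if a joint passes its speed limit or range.

ROBOT

A 6-joint arm with a two-finger parallel gripper is mounted at the origin on the work surface. World frame = base frame: x ahead of the robot, y to its left, z up, the work surface at z = 0. Lengths are in m, angles in degrees, forces in N, time in s.
With the tool pointing down it reaches from about 0.375 to 0.9 m from the base axis. Payload 3.1 kg.
Tool frame: the origin (TCP) lies between the finger pads; the fingertips stand 11 mm ahead of it and the grasp point (between the pads) lies 8 mm behind it; x points along the fingers, y is the direction in which the jaws open and shut, and the axes are right-handed (so a half turn about x gives the same grasp; the last joint's range is limited). The gripper opens to 87 mm and grips with 3 to 60 N. Pads are 19 mm wide; open, the fingers measure 117 mm over their backs; the gripper's body (75 mm by 190 mm) begins 51 mm behind the grasp point.
Start: joints at [-77.664, 30.224, 82.088, -0, 67.689, -10.227], TCP at [0.24, -0.577, 0.234] pointing down, gripper open.
Joint ranges: [-176.69, 176.69], [-43.24, 126.21], [12.49, 139.97], [-82, 262], [0, 151.66], [-163.58, 163.58]. Speed limits (degrees/s): [159.86, 159.86, 180, 180, 180, 180].

INTERFACE

Orientations are given as a 3x3 rotation matrix whose columns are the frame's x, y, z axes.
In Python, from rig import bot gives the robot as it stands.
- The arm moves only by the shell command python3 -m inch 'ROWS' [OPENING]. ROWS is a JSON object of lists of equal length, an entry for each row: "dp": the shift along the tool's x, y, z in mm, a list of three; "yaw": the turn about the tool's x in degrees. In form: {"dp": [[tx, ty, tz], ...], "yaw": [yaw, ...]}. A call has 1 to 20 rows; each row shifts and turns the commanded pose from where the row before left it, along the tool's axes as they then stand; what a row does not reach is not made up. A row lasts 1/12 s, in which the tool goes at most 41.7 mm and 7.16 degrees, less where a joint would pass 70% of its speed; a pose out of reach is approached as far as the arm can. A call is refused whole if a number of a shift passes 41.7 or a number of a turn 7.16, either way. A call with a gripper value outside its range is refused whole. OPENING is the finger opening in mm, from 0 to 87, set as the call begins (- or left out, the last holds). The fingers move at their own pace and stop on an object; the grip force is fixed at half the most. Time passes only in rows, so rows that do not move let the fingers close. It gives the time, the measured TCP pose, the force and the opening at its end, in the units of the state.
- bot.read_state(): the state, without advancing time (a new reading comes with each control period).
- bot.capture(name): name is "scene" or "top" or "wrist"; returns a dict with "color" (480x640x3 uint8, red, green, blue), "intrinsics" (3x3 intrinsics, pixels), "k1" (the pictures are not rectified: a ray, as slopes to the right and down, at radius r is drawn at 1 + k1 r^2 times it, then the intrinsics apply), "pose" (4x4, takes a point from camera to world coordinates). Camera axes: x right, y down, z forward; pixel columns grow to the right and rows downward; lengths in m; the calibration is good to about 2 mm. A picture is of the moment at which its call begins. There is no depth.
- bot.hand_in(): hands the job in, once; it reports no verdict.
The state is a dict: "time_s": time; "joint_positions": joint angles; "qvel": joint speeds; "tau": joint torques, N m; "position": TCP position; "tcp_rot": TCP orientation; "force": force on the tool from outside, world axes, zero at the start; "moment": the same for the moment, N m; "opening": opening from 0.0 (shut) to 1.0 (fully open).
Only numpy, scipy, OpenCV 4.12 (cv2) and the standard library are available. Lean on these libraries where they do the work, as an engineer would, in place of code of your own. Each camera call takes 0.05 s, during which the arm holds its last target.

## Working session

There is one attempt and no reset: what is moved stays moved. The work goes in short steps, Python scripts to look and compute and a shell command to move; the robot and the scene stay as the last step left them, time stands still between calls to the robot, and variables do not carry over. Pictures are saved under pics/ and viewed, and the job is handed in when it is done.

```bash
ls; mkdir -p pics; python3 - <<'E'
from rig import bot
import cv2
s=bot.read_state(); print({k:s[k] for k in('time_s','position','tcp_rot','force','opening')})
for n in('scene','top','wrist'):
    c=bot.capture(n); cv2.imwrite(f'pics/{n}0.png',c['color'][:,:,::-1]); print(n,c['intrinsics'],c['k1'],c['pose'])
E
```

```text
pics
{'time_s': 0.0, 'position': array([ 0.23968501, -0.57643878,  0.23257071]), 'tcp_rot': array([[-4.80197533e-04,  3.83684143e-01, -9.23464264e-01],
       [ 2.10373810e-03, -9.23461940e-01, -3.83684271e-01],
       [-9.99997672e-01, -2.12697119e-03, -3.63726804e-04]]), 'force': array([-0.54521583,  0.05668035, -0.63595749]), 'opening': 0.9996634086189709}
scene [[602.12300818   0.         336.68685209]
 [  0.         602.12300818 245.02660467]
 [  0.           0.           1.        ]] -0.15476138246784257 [[ 0.49858612  0.72238931 -0.47913001  1.06756866]
 [ 0.86683676 -0.41705037  0.27324535 -0.30650659]
 [-0.00243183 -0.55156384 -0.83412914  1.0376633 ]
 [ 0.          0.          0.          1.        ]]
top [[558.029131     0.         319.38855967]
 [  0.         558.029131   231.53222421]
 [  0.           0.           1.        ]] 0.060713351835166 [[ 0.0041847  -0.99490874  0.100693    0.40899864]
 [-0.99965214 -0.00678411 -0.02548669  0.00532238]
 [ 0.02604005 -0.10055132 -0.99459105  1.05687222]
 [ 0.          0.          0.          1.        ]]
wrist [[398.680059     0.         321.97645758]
 [  0.         398.680059   238.90021322]
 [  0.           0.           1.        ]] -0.03876011878523305 [[ 0.38371387 -0.89304931 -0.23500339  0.30367957]
 [-0.92345035 -0.37156665 -0.09580019 -0.55010848]
 [-0.00176513  0.25377382 -0.96726198  0.3841686 ]
 [ 0.          0.          0.          1.        ]]
```

View pics/scene0.png

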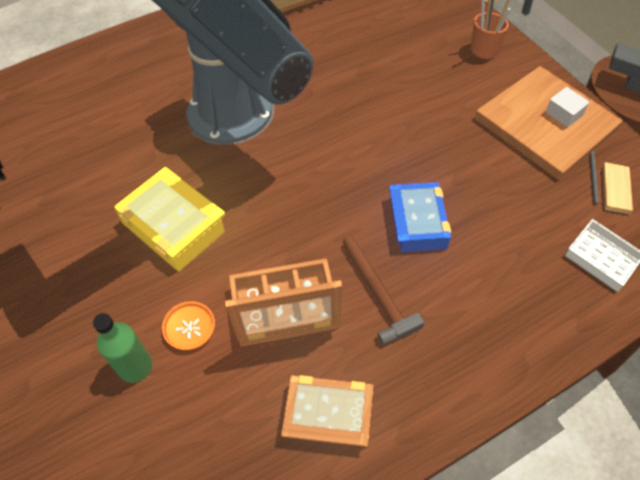

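View pics/top0.png

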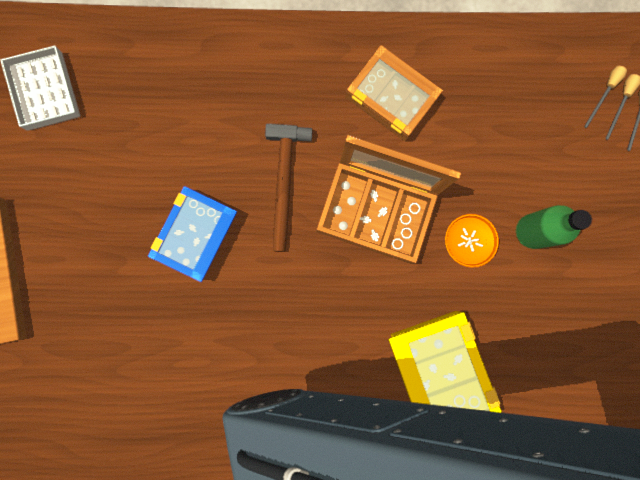

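View pics/wrist0.png

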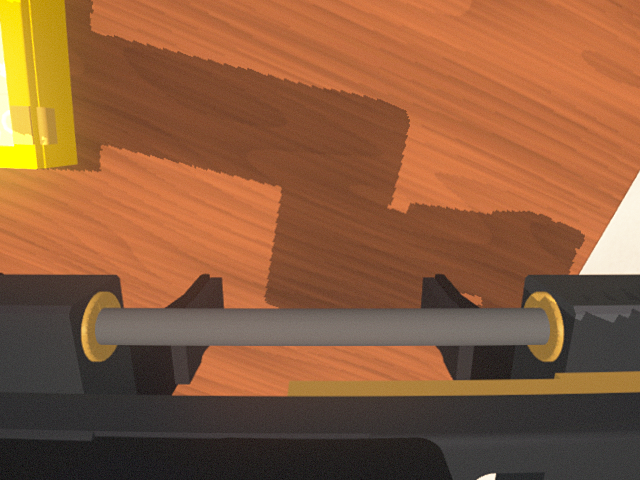

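The open orange case is in the top view at about (380,205), with its lid's top edge running from (348,137) to (460,175). The dish is at (472,240), the hammer at (285,190) and the bottle's base at about (535,230). The smaller orange case behind it, the yellow one and the blue one are look-alikes.

```bash
python3 - <<'E'
import cv2
a=cv2.imread('pics/top0.png')[120:280,300:500]; cv2.imwrite('pics/topz.png',cv2.resize(a,None,fx=4,fy=3.75*1.0,interpolation=cv2.INTER_CUBIC)[:600])
a=cv2.imread('pics/scene0.png')[240:360,210:360]; cv2.imwrite('pics/scz.png',cv2.resize(a,None,fx=5,fy=5,interpolation=cv2.INTER_CUBIC))
E
```

```text
(no output)
```

View pics/topz.png

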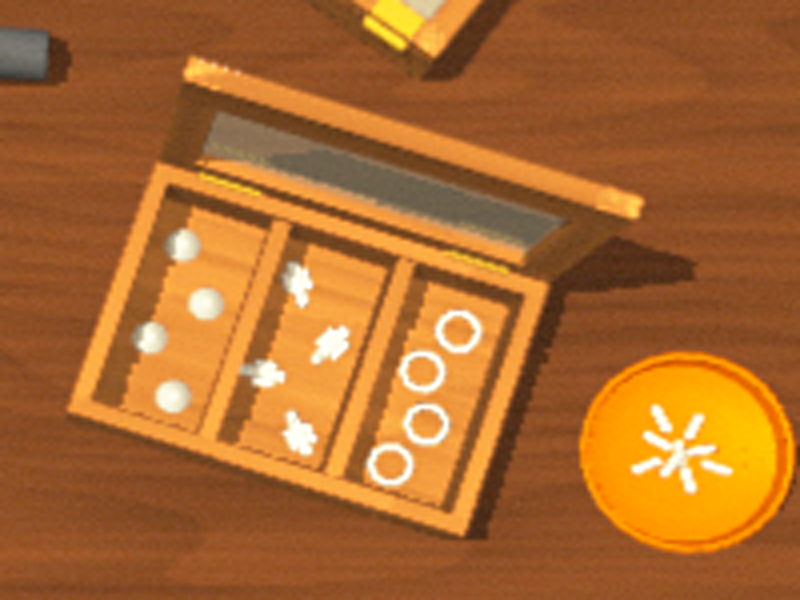

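View pics/scz.png

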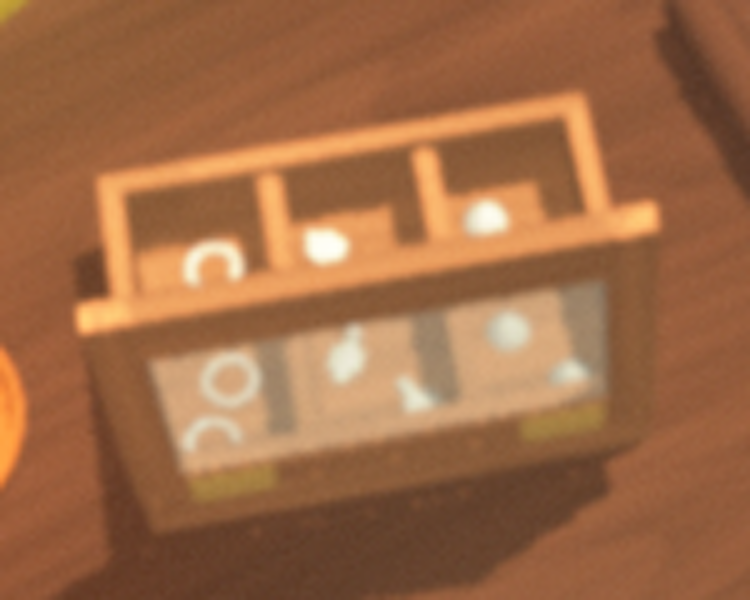

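```bash
cat > h.py <<'E'
import numpy as np, cv2, json, os
def ray(c,u,v):
    K=c['intrinsics']; k=c['k1']
    d=np.array([(u-K[0,2])/K[0,0],(v-K[1,2])/K[1,1]]); p=d.copy()
    for _ in range(20): p=d/(1+k*(p@p))
    P=c['pose']; r=P[:3,:3]@np.array([p[0],p[1],1]); return P[:3,3],r
def plane(c,u,v,z):
    o,r=ray(c,u,v); return o+r*(z-o[2])/r[2]
def tri(c1,p1,c2,p2):
    o1,r1=ray(c1,*p1);o2,r2=ray(c2,*p2)
    s=np.linalg.lstsq(np.c_[r1,-r2],o2-o1,rcond=None)[0]
    a=o1+r1*s[0];b=o2+r2*s[1]; return (a+b)/2,np.linalg.norm(a-b)
def proj(c,X):
    P=c['pose']; q=P[:3,:3].T@(np.array(X)-P[:3,3]); s=q[:2]/q[2]; s=s*(1+c['k1']*(s@s))
    K=c['intrinsics']; return np.array([K[0,0]*s[0]+K[0,2],K[1,1]*s[1]+K[1,2]])
E
python3 - <<'E'
from rig import bot
from h import *
np.set_printoptions(precision=4,suppress=True)
t=bot.capture('top'); s=bot.capture('scene')
T=lambda x,y:(300+x/4-.4,120+y/3.75-.4); S=lambda x,y:(210+x/5-.4,240+y/5-.4)
c=[plane(t,*T(*p),.046) for p in((68,412),(468,535),(550,283),(155,165))]
for p in c:print(p)
print('sides',[np.linalg.norm(c[i]-c[(i+1)%4]) for i in range(4)])
print('scene FL,FR',plane(s,*S(585,93),.046),plane(s,*S(97,178),.046))
for a,b in(((187,60),(660,230)),((645,195),(80,332)),((183,80),(658,203)),((640,217),(78,303))):
    print(tri(t,T(*a),s,S(*b)))
C=sum(c)/4; ex=(c[2]+c[3]-c[0]-c[1]);ex/=np.linalg.norm(ex);ey=c[0]+c[3]-c[1]-c[2];ey/=np.linalg.norm(ey)
print('C',C,'ex',ex,np.degrees(np.arctan2(ex[1],ex[0])),'ey',ey,np.degrees(np.arctan2(-ey[0],ey[1])))
# dish, hammer head, bottle
for n,u,v,z in(('dish',472,240,.02),('hamhandle end',280,249,.02),('hamhead l',267,131,.02),('hamhead r',312,134,.02),('bottle top',580,220,.19),('orange2 corner',398,133,.046)):
    print(n,plane(t,u,v,z))
E
```

```text
[ 0.5151 -0.0155  0.046 ]
[ 0.4565 -0.1974  0.046 ]
[ 0.5802 -0.2368  0.046 ]
[ 0.6375 -0.055   0.046 ]
sides [np.float64(0.19112834082565275), np.float64(0.12984678568982058), np.float64(0.19053779474663926), np.float64(0.12861900760407508)]
scene FL,FR [ 0.5148 -0.014   0.046 ] [ 0.4547 -0.1956  0.046 ]
(array([ 0.6511, -0.0597,  0.1862]), np.float64(0.0007565006636197851))
(array([ 0.5935, -0.2402,  0.1906]), np.float64(3.7809639321098635e-05))
(array([ 0.6425, -0.0569,  0.1881]), np.float64(0.0017101110007617147))
(array([ 0.584 , -0.2371,  0.192 ]), np.float64(0.0012864721500927697))
C [ 0.5473 -0.1262  0.046 ] ex [ 0.9523 -0.3053  0.    ] -17.77409668872741 ey [0.3037 0.9528 0.    ] -17.681930481989074
dish [ 0.5    -0.3068  0.02  ]
hamhandle end [0.4808 0.0518 0.02  ]
hamhead l [0.7046 0.0788 0.02  ]
hamhead r [ 0.6999 -0.0064  0.02  ]
bottle top [ 0.5177 -0.4246  0.19  ]
orange2 corner [ 0.6961 -0.1657  0.046 ]
```

```bash
python3 -m inch '{"dp":[[-15,0,0],[-15,0,0],[-15,0,0],[-15,0,0],[-15,0,0],[-10,0,0],[0,0,0],[0,0,0]],"yaw":[6.7,6.7,6.7,6.7,6.7,6.7,0,0]}' 0
python3 - <<'E'
from rig import bot
from h import *
c=bot.capture('wrist'); cv2.imwrite('pics/w1.png',c['color'][:,:,::-1])
c=bot.capture('scene'); cv2.imwrite('pics/s1.png',c['color'][:,:,::-1])
np.set_printoptions(precision=4,suppress=True)
s=bot.read_state(); print(s['time_s'],s['position'],s['tcp_rot'],s['force'],s['opening'])
P=s['position'];R=s['tcp_rot']
ex=np.array([np.cos(np.radians(-17.7)),np.sin(np.radians(-17.7)),0]); H=np.array([.609,-.146,.0465])
Tg=H+ex*.055; Tg[2]=.30
print('to behind-lid in tool',R.T@(Tg-P)*1000, 'yaw of tool z',np.degrees(np.arctan2(R[1,2],R[0,2])))
E
```

```text
time_s: 0.92
position: [0.2399, -0.5772, 0.3188]
tcp_rot: [[0.0, -0.3, -0.954], [-0.001, -0.954, 0.3], [-1.0, 0.001, -0.0]]
force: [0.1, 0.5, -0.1]
opening: 0.478
1.0167 [ 0.2397 -0.5765  0.3174] [[-0.0005 -0.3008 -0.9537]
 [ 0.002  -0.9537  0.3008]
 [-1.     -0.0018  0.0011]] [ 1.163  -0.2592 -1.0296] 0.38689119437920655
to behind-lid in tool [  18.0806 -521.4171 -277.7616] yaw of tool z 162.49579688466835
```

View pics/w1.png

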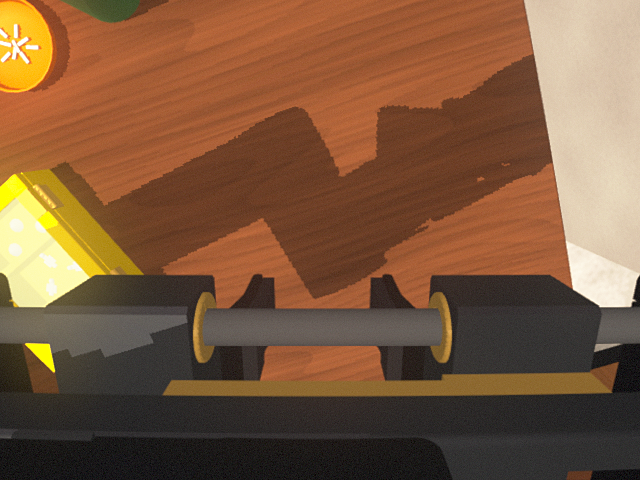

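View pics/s1.png

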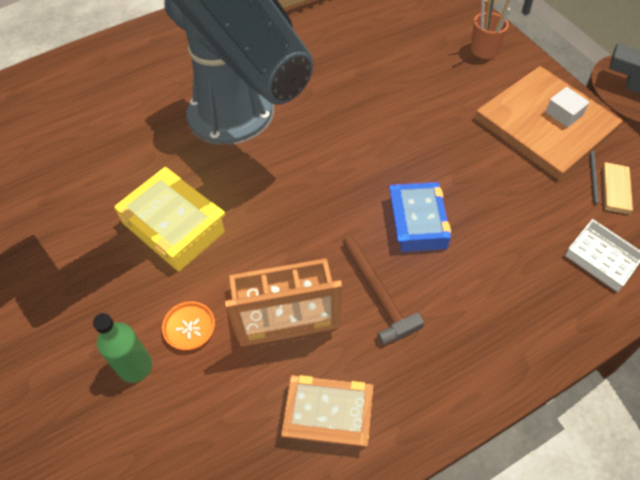

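```bash
python3 -m inch '{"dp":[[0,-15,-8],[0,-30,-16],[0,-30,-16],[0,-30,-16],[0,-30,-16],[0,-30,-16],[0,-30,-16],[0,-30,-16],[0,-30,-16],[0,-30,-16],[0,-30,-16],[0,-30,-16],[0,-30,-16],[0,-30,-16],[0,-30,-16],[0,-30,-16],[0,-30,-16],[0,-20,-10],[0,0,0],[0,0,0]],"yaw":[0,0,0,0,0,0,0,0,0,0,0,0,0,0,0,0,0,0,0,0]}' 0
cat > st.py <<'E'
from rig import bot
from h import *
import sys
np.set_printoptions(precision=4,suppress=True)
ex=np.array([np.cos(np.radians(-17.7)),np.sin(np.radians(-17.7)),0]); ey=np.array([-ex[1],ex[0],0]); H=np.array([.609,-.146,.0465])
def st():
    s=bot.read_state(); P=s['position'];R=s['tcp_rot']; d=P-H; f=s['force']
    print('t',s['time_s'],'P',P,'rel hinge ex,ey mm',d@ex*1000,d@ey*1000,'tipz',P[2]*1000-11,'zyaw',np.degrees(np.arctan2(R[1,2],R[0,2])),'F ex,ey,z',f@ex,f@ey,f[2],'op',s['opening'])
if __name__=='__main__':
    st()
    for n in sys.argv[2:]:
        c=bot.capture(n); cv2.imwrite(f'pics/{n}{sys.argv[1]}.png',c['color'][:,:,::-1])
E
python3 st.py 2 scene wrist
```

```text
time_s: 2.68
position: [0.657, -0.1669, 0.3171]
tcp_rot: [[-0.003, -0.299, -0.954], [0.001, -0.954, 0.299], [-1.0, -0.0, 0.003]]
force: [0.1, 0.5, 0.7]
opening: 0.006
t 2.6833 P [ 0.657  -0.1669  0.3171] rel hinge ex,ey mm 52.09538221314468 -5.285756385288653 tipz 306.12146909586744 zyaw 162.59422986509938 F ex,ey,z -0.10460867290163814 0.5071506166874552 0.6659143699950462 op 0.005578456321770207
```

View pics/scene2.png

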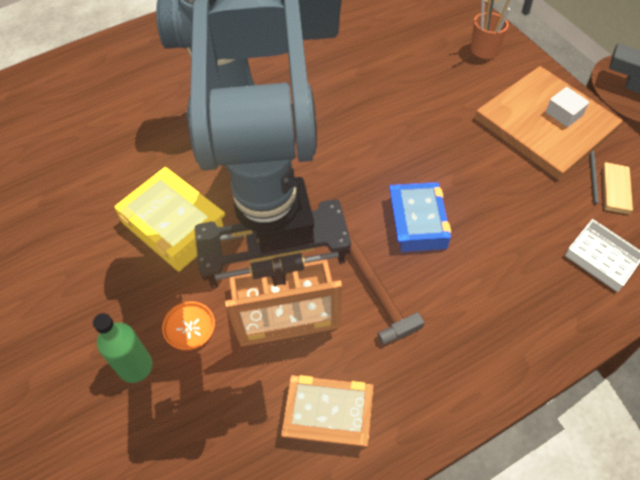

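View pics/wrist2.png

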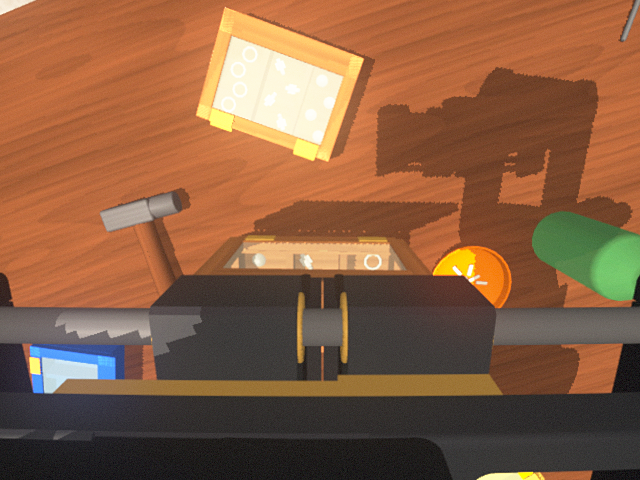

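The wrist view shows the hinges and case centred below the closed fingers. Dish and bottle are to the right at (470,285) and (590,255), and the hammer is to the left at (150,220). Next I descend behind the lid.

```bash
python3 -m inch '{"dp":[[15,0,0],[28,0,0],[28,0,0],[28,0,0],[25,0,0],[15,0,0],[2,0,0],[0,0,0],[0,0,0]],"yaw":[0,0,0,0,0,0,0,0,0]}' 0
python3 st.py 3 scene top
```

```text
time_s: 3.53
position: [0.6573, -0.1704, 0.1787]
tcp_rot: [[0.002, -0.304, -0.953], [-0.001, -0.953, 0.304], [-1.0, 0.0, -0.002]]
force: [0.2, 0.5, 0.5]
opening: 0.009
t 3.5333 P [ 0.6573 -0.1704  0.1787] rel hinge ex,ey mm 53.42996218041277 -8.602047981532849 tipz 167.72740235024548 zyaw 162.29862459164298 F ex,ey,z 0.07121037360597089 0.5714889885723557 0.5160075542771678 op 0.008748627595060265
```

```bash
python3 - <<'E'
import cv2
a=cv2.imread('pics/scene3.png')[180:380,180:400]; cv2.imwrite('pics/s3z.png',cv2.resize(a,None,fx=3,fy=3,interpolation=cv2.INTER_CUBIC))
E
```

```text
(no output)
```

View pics/s3z.png

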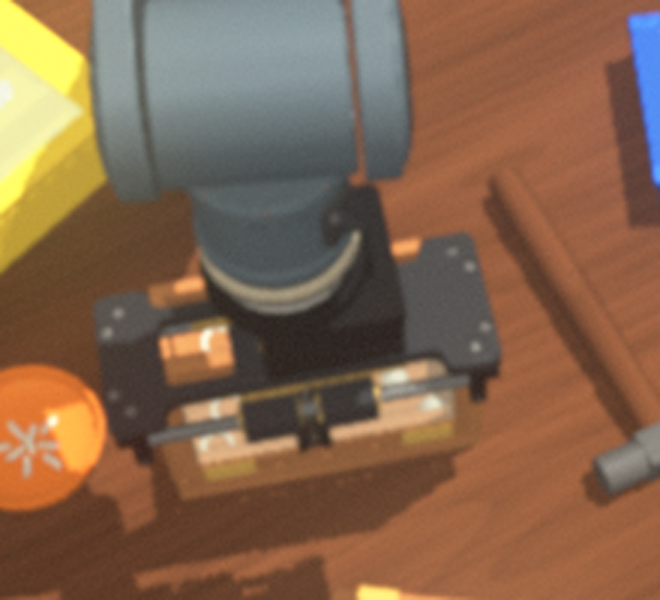

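View pics/top3.png

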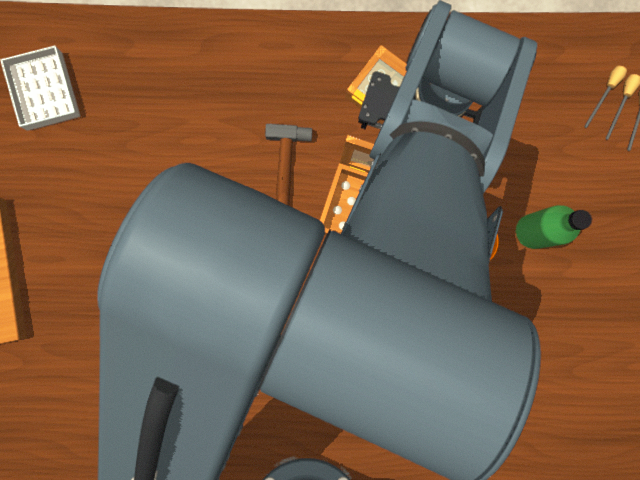

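```bash
python3 -m inch '{"dp":[[0,0,5],[0,0,8],[0,0,6],[0,0,3],[0,0,2],[0,0,2],[0,0,2]],"yaw":[0,0,0,0,0,0,0]}' 0
python3 st.py 4 scene wrist; python3 -m inch '{"dp":[[0,0,2],[0,0,2]],"yaw":[0,0]}'; python3 -m inch '{"dp":[[0,0,2],[0,0,2]],"yaw":[0,0]}'; python3 -m inch '{"dp":[[0,0,2],[0,0,2]],"yaw":[0,0]}';python3 st.py 5 scene wrist
```

```text
time_s: 4.22
position: [0.6305, -0.1609, 0.1778]
tcp_rot: [[0.001, -0.303, -0.953], [-0.0, -0.953, 0.303], [-1.0, -0.0, -0.001]]
force: [0.3, 0.1, 1.5]
opening: 0.005
t 4.2167 P [ 0.6305 -0.1609  0.1778] rel hinge ex,ey mm 25.009556380014068 -7.6732823691105265 tipz 166.7699501920025 zyaw 162.35889099053654 F ex,ey,z 0.26469934406570517 0.18922065174746278 1.5128877366147453 op 0.004973726073941251
time_s: 4.48
position: [0.6269, -0.1598, 0.1777]
tcp_rot: [[0.001, -0.303, -0.953], [-0.0, -0.953, 0.303], [-1.0, 0.0, -0.001]]
force: [0.8, -0.3, -0.1]
opening: 0.005
time_s: 4.65
position: [0.6227, -0.1585, 0.1776]
tcp_rot: [[0.0, -0.303, -0.953], [-0.0, -0.953, 0.303], [-1.0, 0.0, -0.001]]
force: [0.6, -0.5, 0.1]
opening: 0.007
time_s: 4.82
position: [0.6187, -0.1572, 0.1776]
tcp_rot: [[0.0, -0.303, -0.953], [-0.0, -0.953, 0.303], [-1.0, 0.0, -0.0]]
force: [0.9, 0.7, 1.3]
opening: 0.003
t 4.8167 P [ 0.6187 -0.1572  0.1776] rel hinge ex,ey mm 12.648538515387848 -7.70535358978892 tipz 166.57631543262312 zyaw 162.36205471284762 F ex,ey,z 0.6925631950782851 0.9054300378233495 1.2729557507458753 op 0.002911976346801061
```

View pics/wrist5.png

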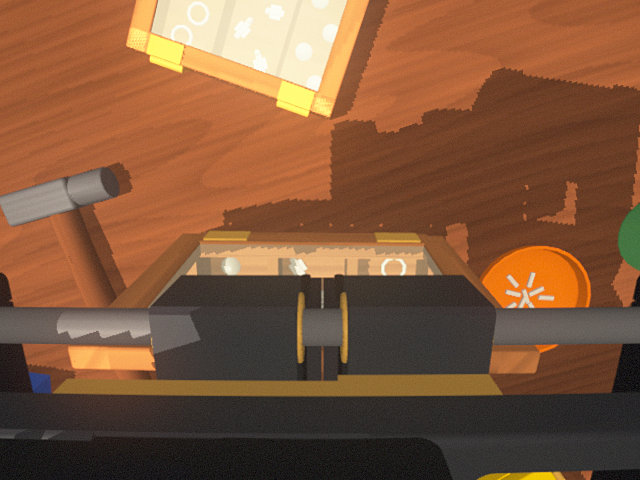

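```bash
python3 - <<'E'
import cv2
a=cv2.imread('pics/scene5.png')[180:380,180:400]; cv2.imwrite('pics/s5z.png',cv2.resize(a,None,fx=3,fy=3,interpolation=cv2.INTER_CUBIC))
E
```

```text
(no output)
```

View pics/s5z.png

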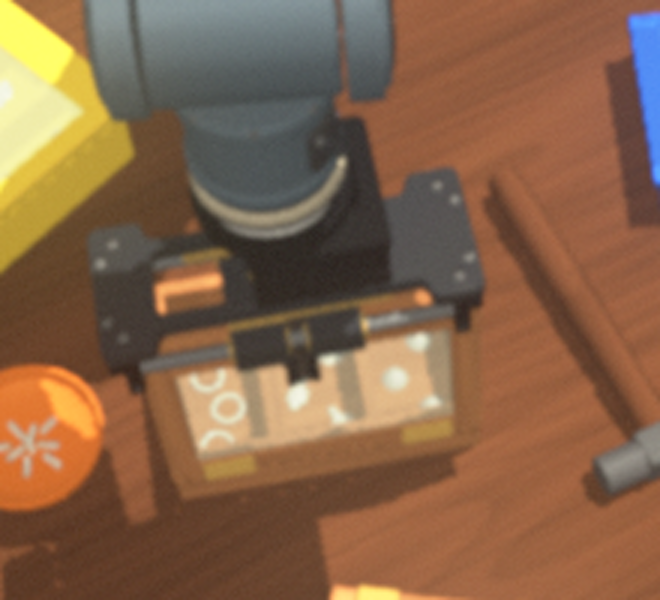

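```bash
cat > th.py <<'E'
from st import *
from scipy.optimize import brentq
def theta(c,u,v,R=142.,off=0.):
    # point on lid at radius R along lid, off along outward normal: find theta minimizing ray offset in (ex,z) plane
    o,r=ray(c,u,v); a=np.array([(o-H)@ex,o[2]-H[2]])*1000; d=np.array([r@ex,r[2]])
    rho=np.hypot(R,off); b=2*a@d; A=d@d; C=a@a-rho**2; D=b*b-4*A*C
    if D<0: return None
    out=[]
    for s in(-1,1):
        p=a+d*(-b+s*np.sqrt(D))/(2*A)
        out.append(round(float(np.arctan2(p[1],-p[0])-np.arctan2(off,R)),3))
    return out
E
python3 - <<'E'
from th import *
im=cv2.imread('pics/wrist5.png'); print(im[335:385:3,100].tolist()); print(im[335:385:3,515].tolist())
c=bot.capture('wrist')
for p in((75,370),(530,372)): print(p,theta(c,*p))
for p in((110,345),(515,348)): print(p,theta(c,*p,142,11))
E
python3 - <<'E'
import cv2,numpy as np
im=cv2.imread('pics/wrist5.png'); a=im[330:385,50:160]; b=im[330:385,480:590]
cv2.imwrite('pics/z.png',cv2.resize(np.hstack([a,b]),None,fx=3.6,fy=6))
E
```

```text
[[156, 168, 182], [82, 90, 110], [81, 89, 107], [74, 82, 110], [71, 133, 222], [90, 163, 247], [97, 174, 251], [94, 176, 251], [91, 174, 251], [95, 178, 252], [93, 181, 253], [90, 173, 255], [60, 96, 167], [64, 101, 180], [59, 98, 178], [52, 111, 154], [51, 109, 154]]
[[86, 94, 101], [92, 96, 105], [87, 91, 97], [78, 83, 90], [51, 85, 139], [49, 85, 140], [61, 111, 186], [60, 112, 188], [63, 115, 192], [62, 118, 191], [59, 107, 176], [58, 102, 171], [56, 102, 171], [35, 57, 100], [44, 68, 110], [39, 64, 108], [45, 67, 112]]
(75, 370) [1.492, -0.327]
(530, 372) [1.489, -0.32]
(110, 345) [1.5, -0.611]
(515, 348) [1.493, -0.592]
```

View pics/z.png

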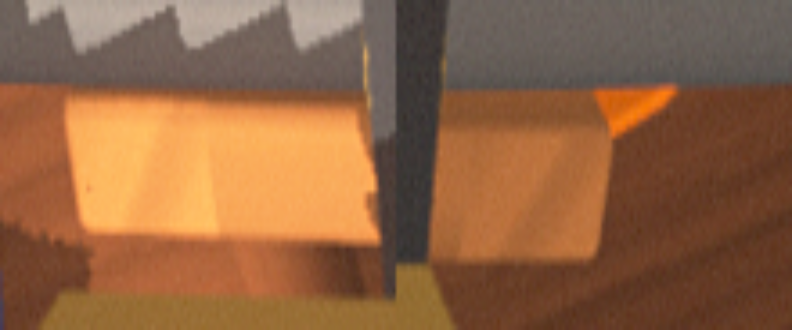

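```bash
python3 -m inch '{"dp":[[0,0,3],[0,0,3],[0,0,3],[0,0,3],[0,0,3],[0,0,3],[0,0,3],[0,0,3]],"yaw":[0,0,0,0,0,0,0,0]}' 0
python3 st.py 6 wrist
```

```text
time_s: 5.63
position: [0.5956, -0.1499, 0.1776]
tcp_rot: [[-0.0, -0.303, -0.953], [0.0, -0.953, 0.303], [-1.0, 0.0, 0.0]]
force: [0.4, -0.5, -0.8]
opening: 0.008
t 5.6333 P [ 0.5956 -0.1499  0.1776] rel hinge ex,ey mm -11.55934191012287 -7.736504545392388 tipz 166.5707854793488 zyaw 162.3611634661551 F ex,ey,z 0.5824516891035773 -0.35094851580008346 -0.7890342070029855 op 0.007930321890870578
```

View pics/wrist6.png

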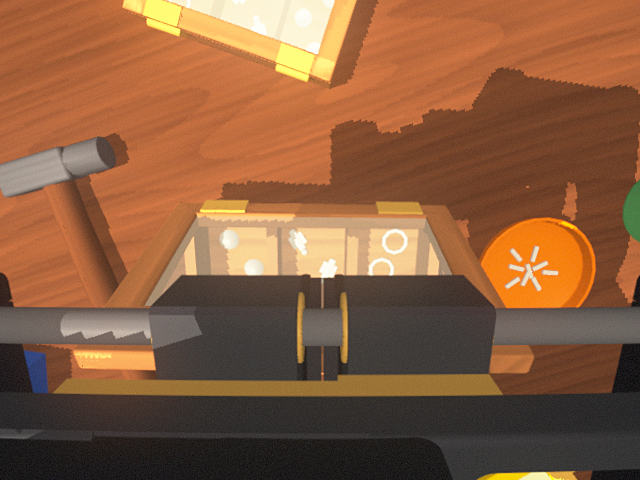

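The lid's near edge has moved forward, to about rows 350–370 in the wrist picture, and the hinges show at row 208. I estimate the angle at 1.29. I'll push slightly more.

```bash
python3 -m inch '{"dp":[[0,0,3],[0,0,3],[0,0,3],[0,0,1]],"yaw":[0,0,0,0]}' 0
python3 st.py 7 wrist; python3 - <<'E'
import cv2,numpy as np
im=cv2.imread('pics/wrist7.png'); a=im[330:385,50:160]; b=im[330:385,480:590]
cv2.imwrite('pics/z7.png',cv2.resize(np.hstack([a,b]),None,fx=3.6,fy=6))
E
```

```text
time_s: 6.02
position: [0.5857, -0.1466, 0.1775]
tcp_rot: [[-0.001, -0.303, -0.953], [0.0, -0.953, 0.303], [-1.0, -0.0, 0.001]]
force: [0.1, -0.4, -0.0]
opening: 0.006
t 6.0167 P [ 0.5857 -0.1466  0.1775] rel hinge ex,ey mm -21.980070972114895 -7.67337129964966 tipz 166.47517517507876 zyaw 162.36876232721275 F ex,ey,z 0.2470895126260377 -0.34494315469992776 -0.039080189309506824 op 0.005920955210540751
```

View pics/z7.png

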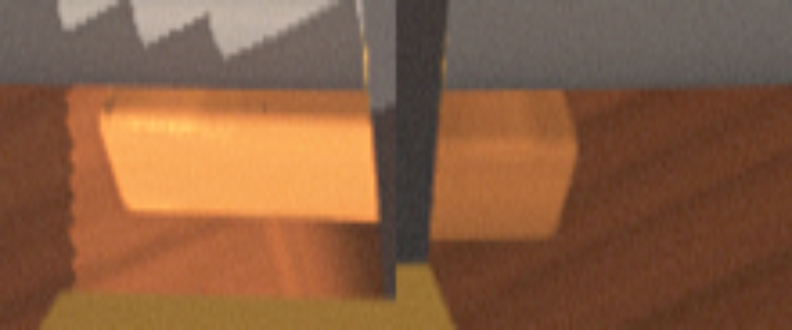

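```bash
python3 - <<'E'
from th import *
c=bot.capture('wrist'); cv2.imwrite('pics/w7b.png',c['color'][:,:,::-1])
for p in((86,365.5),(524,370)): print(p,theta(c,*p))
im=c['color'][:,:,::-1]; a=im[330:385,50:160]; b=im[330:385,480:590]
cv2.imwrite('pics/z7b.png',cv2.resize(np.hstack([a,b]),None,fx=3.6,fy=6))
st()
E
```

```text
(86, 365.5) [1.224, -0.081]
(524, 370) [1.206, -0.047]
t 6.1167 P [ 0.586  -0.1468  0.1775] rel hinge ex,ey mm -21.639038536291388 -7.710796429615122 tipz 166.5255517568211 zyaw 162.3626965738212 F ex,ey,z -0.10872965624315375 -0.08551733145757816 0.29416316421776656 op 0.0035732824487504328
```

View pics/z7b.png

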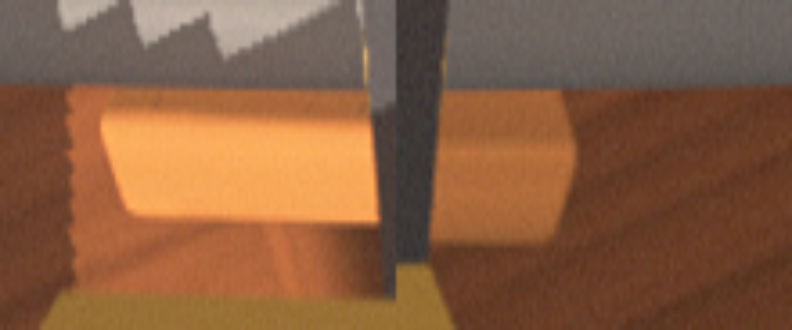

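The angle is now about 1.21. Between the two frames the lower edge moved about half a pixel, so the lid is creeping on its own. I'll hop over it now.

```bash
python3 -m inch '{"dp":[[-41,0,-3],[-6,0,35],[0,0,41],[20,0,6],[38,0,0],[24,0,0]],"yaw":[0,0,0,0,0,0]}' 0
python3 st.py 8 wrist scene; python3 - <<'E'
import cv2
a=cv2.imread('pics/scene8.png')[180:380,180:400]; cv2.imwrite('pics/s8z.png',cv2.resize(a,None,fx=3,fy=3,interpolation=cv2.INTER_CUBIC))
E
```

```text
time_s: 6.62
position: [0.5102, -0.1226, 0.1419]
tcp_rot: [[0.0, -0.303, -0.953], [-0.0, -0.953, 0.303], [-1.0, 0.0, -0.0]]
force: [-0.2, -0.1, -1.5]
opening: 0.002
t 6.6167 P [ 0.5102 -0.1226  0.1419] rel hinge ex,ey mm -101.28440992947412 -7.718957333489879 tipz 130.85560515034663 zyaw 162.36292856398265 F ex,ey,z -0.19295980356594392 -0.1432198879622633 -1.4522694139015258 op 0.001688553212477783
```

View pics/wrist8.png

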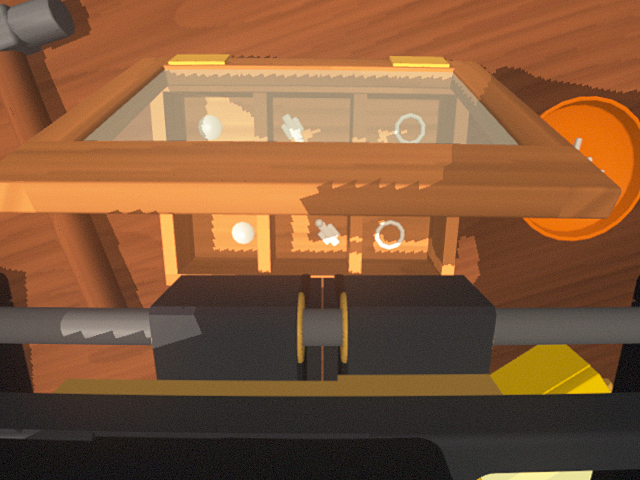

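View pics/s8z.png

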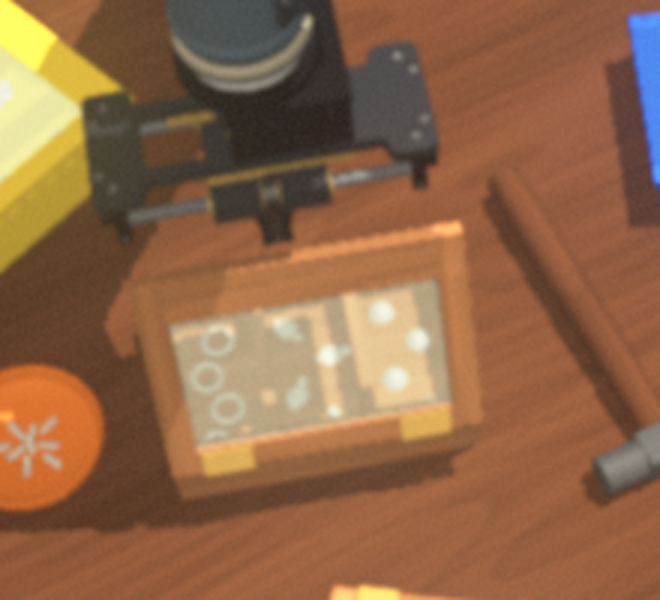

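```bash
cat >> th.py <<'E'
def lip(u0=200,show=None):
    c=bot.capture('wrist'); im=c['color'].astype(int)
    if show: cv2.imwrite(f'pics/{show}.png',c['color'][:,:,::-1])
    return c
E
python3 - <<'E'
from th import *
im=cv2.imread('pics/wrist8.png'); c=bot.capture('wrist')
for v in (211,214): print(v,theta(c,320,v))
for v in (182,186): print('outer',v,theta(c,320,v,142,11))
# predicted fingertip/lid rows at contact
for th in(1.1,1.0,.95,.9,.85,.8): 
    P=H+ex*(-.142*np.cos(th))+np.array([0,0,.142*np.sin(th)]); print(th,proj(c,P),proj(c,P+.011*(np.sin(th)*ex+np.array([0,0,np.cos(th)]))))
st()
E
python3 -m inch '{"dp":[[0,0,0],[0,0,0],[0,0,0]],"yaw":[0,0,0]}' 0
python3 st.py 9 wrist
```

```text
211 [1.172, -0.781]
214 [1.164, -0.758]
outer 182 [1.162, -1.07]
outer 186 [1.153, -1.041]
1.1 [297.6174 238.0086] [296.0588 209.493 ]
1.0 [299.4716 268.453 ] [297.984  246.5989]
0.95 [300.3587 280.7418] [298.9204 261.9445]
0.9 [301.2135 291.242 ] [299.8305 275.2922]
0.85 [302.0335 300.0866] [300.7095 286.7674]
0.8 [302.8171 307.4082] [301.5545 296.5033]
t 6.7667 P [ 0.5101 -0.1225  0.1414] rel hinge ex,ey mm -101.34738728877011 -7.701758651459284 tipz 130.3601682557925 zyaw 162.35785955928156 F ex,ey,z -0.2400792718024575 -0.48261324199049555 -0.006700166553524567 op 0.006445050975466152
time_s: 7.02
position: [0.5125, -0.1236, 0.1441]
tcp_rot: [[0.003, -0.303, -0.953], [-0.002, -0.953, 0.303], [-1.0, 0.0, -0.003]]
force: [-0.5, -0.1, -0.6]
opening: 0.008
t 7.0167 P [ 0.5125 -0.1236  0.1441] rel hinge ex,ey mm -98.76531236525562 -7.974110803607734 tipz 133.10271547528387 zyaw 162.36757490634267 F ex,ey,z -0.47022061215850314 -0.20261970076314303 -0.6096073921046749 op 0.008109216077089114
```

View pics/wrist9.png

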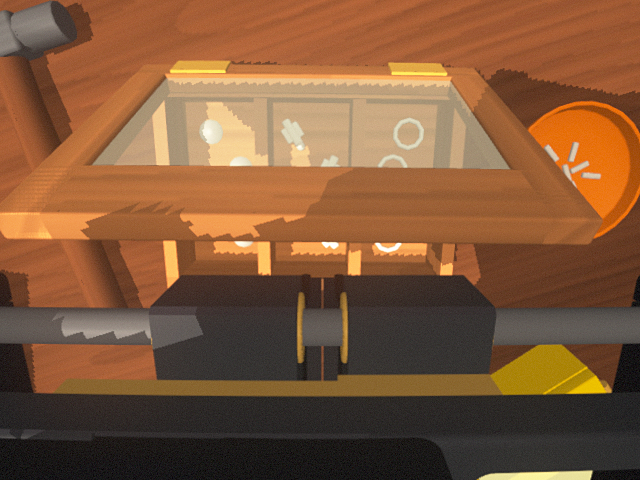

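The lid's lower edge is at row 240, so the angle is about 1.09 and it is falling freely towards the waiting finger, which it should meet near 0.9.

```bash
python3 -m inch '{"dp":[[0,0,0],[0,0,0],[0,0,0],[0,0,0],[0,0,0],[0,0,0]],"yaw":[0,0,0,0,0,0]}' 0
python3 st.py 10 wrist;python3 -m inch '{"dp":[[0,0,0],[0,0,0],[0,0,0],[0,0,0]],"yaw":[0,0,0,0]}' 0
python3 st.py 11 wrist scene;python3 - <<'E'
import cv2,numpy as np
a=cv2.imread('pics/wrist10.png')[0:300];b=cv2.imread('pics/wrist11.png')[0:300]
cv2.imwrite('pics/w1011.png',np.vstack([a,b]))
a=cv2.imread('pics/scene11.png')[180:380,180:400]; cv2.imwrite('pics/s11z.png',cv2.resize(a,None,fx=3,fy=3,interpolation=cv2.INTER_CUBIC))
E
```

```text
time_s: 7.57
position: [0.5112, -0.123, 0.1425]
tcp_rot: [[-0.0, -0.303, -0.953], [0.0, -0.953, 0.303], [-1.0, -0.0, 0.0]]
force: [0.5, 1.1, 0.1]
opening: 0.001
t 7.5667 P [ 0.5112 -0.123   0.1425] rel hinge ex,ey mm -100.21755136470499 -7.81532769163314 tipz 131.5449065495911 zyaw 162.36148195826974 F ex,ey,z 0.11432131041062676 1.2373104284934422 0.08025790785021011 op 0.0008283067431011744
time_s: 7.95
position: [0.5109, -0.1229, 0.1424]
tcp_rot: [[-0.001, -0.303, -0.953], [0.0, -0.953, 0.303], [-1.0, -0.0, 0.001]]
force: [-0.1, -0.2, -1.0]
opening: 0.005
t 7.95 P [ 0.5109 -0.1229  0.1424] rel hinge ex,ey mm -100.4498267542909 -7.795918262112523 tipz 131.42875215280475 zyaw 162.3643993445428 F ex,ey,z -0.08731156448372691 -0.21150703761007164 -0.9876540678568079 op 0.004739113337584973
```

View pics/w1011.png

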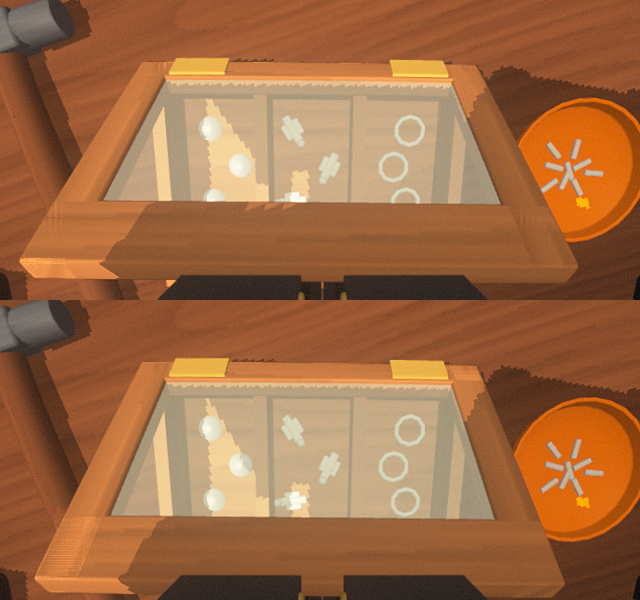

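View pics/s11z.png

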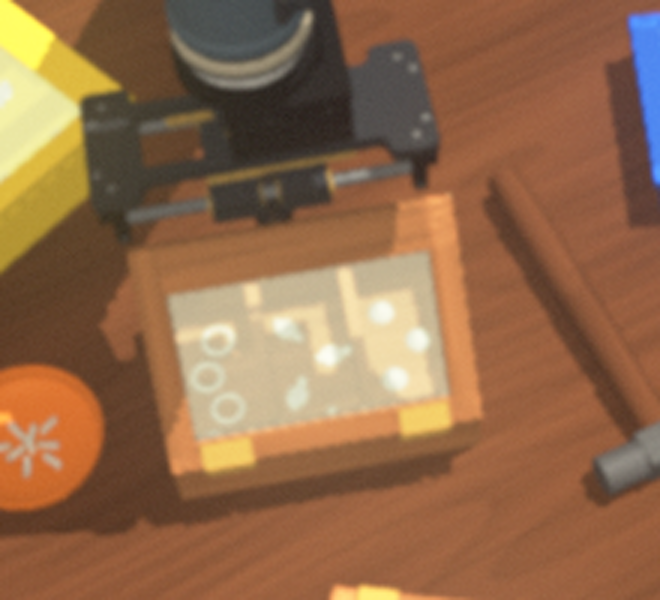

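```bash
python3 -m inch '{"dp":[[0,0,0],[0,0,0],[0,0,0],[0,0,0]],"yaw":[0,0,0,0]}' 0
python3 st.py 12 wrist; python3 -m inch '{"dp":[[0,0,0],[0,0,0]],"yaw":[0,0]}' 0
python3 st.py 13 wrist;python3 - <<'E'
import cv2,numpy as np
L=[cv2.resize(cv2.imread(f'pics/wrist{i}.png')[230:310,0:190],None,fx=4,fy=2.4) for i in (11,12,13)]
cv2.imwrite('pics/cmp.png',np.vstack(L))
E
```

```text
time_s: 8.38
position: [0.511, -0.1229, 0.1425]
tcp_rot: [[-0.0, -0.303, -0.953], [0.0, -0.953, 0.303], [-1.0, -0.0, 0.0]]
force: [-0.9, 0.2, 0.1]
opening: 0.001
t 8.3833 P [ 0.511  -0.1229  0.1425] rel hinge ex,ey mm -100.37707311906239 -7.789495516510779 tipz 131.48758990157089 zyaw 162.36296791664716 F ex,ey,z -0.9696593385566064 -0.052840736012338504 0.10455369000197179 op 0.0011696358702086762
time_s: 8.6
position: [0.511, -0.1229, 0.1425]
tcp_rot: [[-0.0, -0.303, -0.953], [0.0, -0.953, 0.303], [-1.0, -0.0, 0.0]]
force: [-0.4, 0.8, -0.7]
opening: 0.007
t 8.6 P [ 0.511  -0.1229  0.1425] rel hinge ex,ey mm -100.33429673552422 -7.816793730223492 tipz 131.49950760395427 zyaw 162.36143879573135 F ex,ey,z -0.6352720169969565 0.6486131898167464 -0.7353742997147688 op 0.006748321504778609
```

View pics/cmp.png

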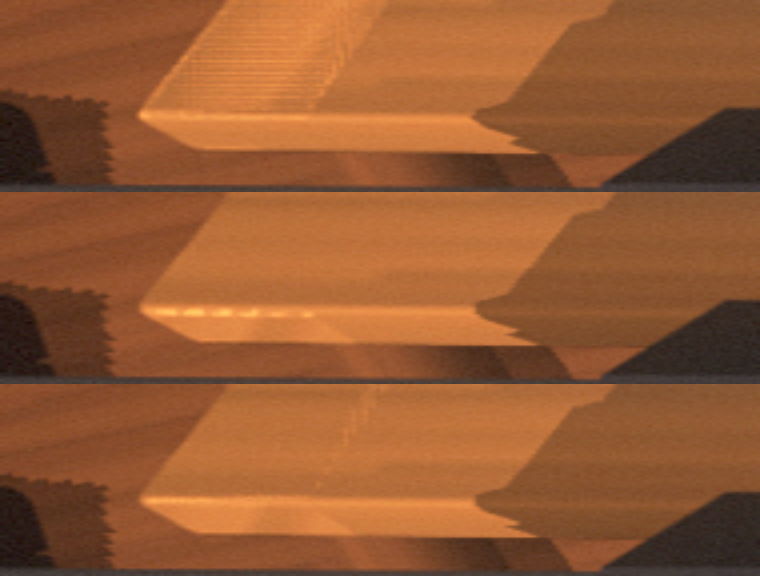

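The lid is held still on the finger: the three frames match, with the lip's left corner at about (50,292). Next I compute the easing rows.

```bash
python3 - <<'E'
from th import *
c=bot.capture('wrist'); st()
print(theta(c,50,292.5), theta(c,36,278,142,11))
th=.88
cum=0
for t in np.arange(.88,.0,-.06):
    t2=max(t-.06,0); print(round(t,2),'fwd',round(142*(np.cos(t2)-np.cos(t)),2),'down',round(142*(np.sin(t)-np.sin(t2)),2))
E
```

```text
t 8.7 P [ 0.5111 -0.1229  0.1425] rel hinge ex,ey mm -100.29656152872751 -7.793695044425298 tipz 131.51329285155373 zyaw 162.36364682218488 F ex,ey,z -0.9676848768009049 -0.03332222030448944 -0.6711084538760902 op 0.005392257892348991
[0.907, -0.118] [0.902, -0.341]
0.88 fwd 6.4 down 5.62
0.82 fwd 6.05 down 6.0
0.76 fwd 5.68 down 6.35
0.7 fwd 5.29 down 6.68
0.64 fwd 4.88 down 6.98
0.58 fwd 4.45 down 7.26
0.52 fwd 4.01 down 7.52
0.46 fwd 3.55 down 7.74
0.4 fwd 3.08 down 7.94
0.34 fwd 2.6 down 8.11
0.28 fwd 2.11 down 8.25
0.22 fwd 1.61 down 8.37
0.16 fwd 1.1 down 8.45
0.1 fwd 0.6 down 8.5
0.04 fwd 0.11 down 5.68
```

```bash
python3 -m inch '{"dp":[[1.6,0,2.1],[1.6,0,2.1],[1.6,0,2.1],[1.7,0,2],[1.7,0,2],[1.7,0,2],[1.8,0,1.9],[1.8,0,1.9],[1.8,0,1.9],[1.9,0,1.8],[1.9,0,1.8],[1.9,0,1.8],[2,0,1.7],[2,0,1.7],[2,0,1.7]],"yaw":[0,0,0,0,0,0,0,0,0,0,0,0,0,0,0]}' 0
python3 st.py 14 wrist scene;python3 - <<'E'
import cv2,numpy as np
a=cv2.imread('pics/scene14.png')[180:380,180:400]; a=cv2.resize(a,(330,300))
b=cv2.resize(cv2.imread('pics/wrist14.png'),(400,300))
cv2.imwrite('pics/c14.png',np.hstack([a,b]))
E
```

```text
time_s: 9.95
position: [0.4839, -0.1143, 0.1153]
tcp_rot: [[-0.0, -0.303, -0.953], [0.0, -0.953, 0.303], [-1.0, 0.0, 0.0]]
force: [-0.5, -0.6, -0.2]
opening: 0.008
t 9.95 P [ 0.4839 -0.1143  0.1153] rel hinge ex,ey mm -128.85314143213765 -7.853004230991239 tipz 104.34268967753904 zyaw 162.36392032491347 F ex,ey,z -0.3027646179068435 -0.7656658024063302 -0.2013985232674344 op 0.008194936472523109
```

View pics/c14.png

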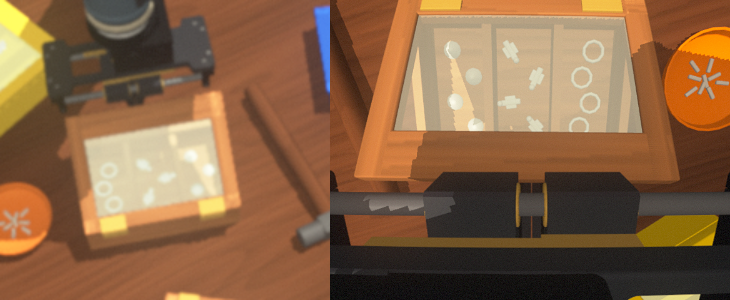

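View pics/wrist14.png

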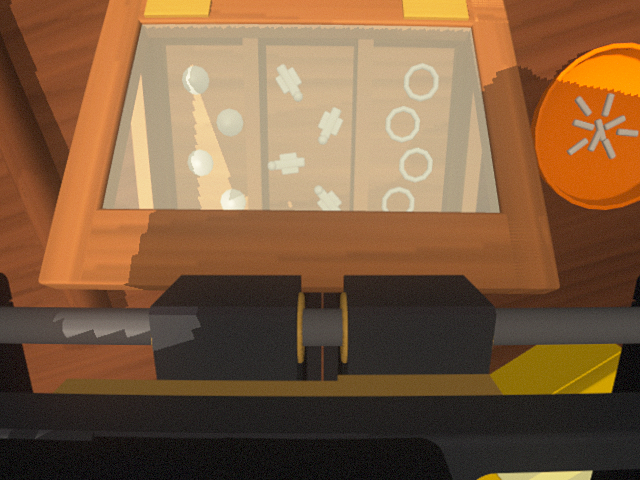

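```bash
cat >> th.py <<'E'
def pred(c,ths):
    for th in ths:
        n=np.sin(th)*ex+np.array([0,0,np.cos(th)]); P=H+ex*(-.142*np.cos(th))+np.array([0,0,.142*np.sin(th)])
        print(th,'lipL',proj(c,P+ey*.095),'outL',proj(c,P+ey*.095+n*.011),'lipR',proj(c,P-ey*.095),'outR',proj(c,P-ey*.095+n*.011))
E
python3 - <<'E'
from th import *
c=bot.capture('wrist'); pred(c,[.7,.65,.61,.57,.5])
im=c['color'][:,:,::-1]; a=im[255:310,20:150]; b=im[255:310,490:620]
cv2.imwrite('pics/z15.png',np.vstack([cv2.resize(a,None,fx=5,fy=5),cv2.resize(b,None,fx=5,fy=5)]))
E
```

```text
0.7 lipL [ 29.0842 278.5778] outL [  7.1936 267.1368] lipR [572.7163 279.4542] outR [591.7639 268.0198]
0.65 lipL [ 41.846  284.6822] outL [ 21.3517 275.7467] lipR [561.6413 285.5427] outR [579.4348 276.6355]
0.61 lipL [ 51.47   288.5388] outL [ 32.0531 281.4124] lipR [553.3036 289.38  ] outR [570.1351 282.2941]
0.57 lipL [ 60.5939 291.5676] outL [ 42.214  286.0903] lipR [545.4102 292.3857] outR [561.3197 286.9572]
0.5 lipL [ 75.418  295.0908] outL [ 58.748  292.1508] lipR [532.6068 295.8622] outR [547.0039 292.9795]
```

View pics/z15.png

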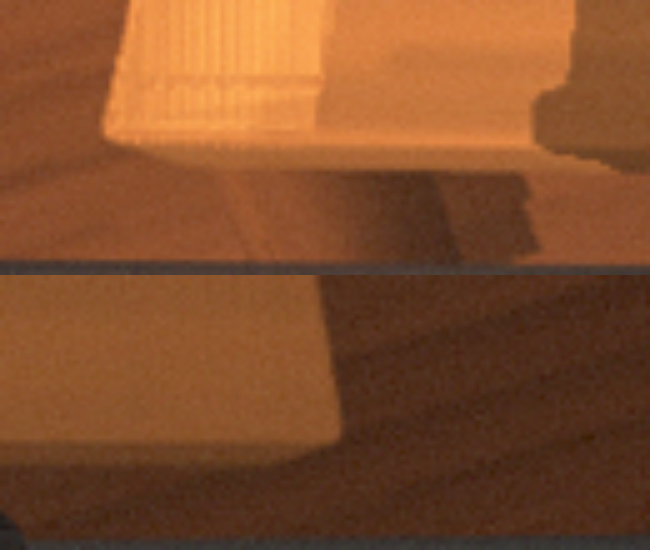

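```bash
python3 -m inch '{"dp":[[2.1,0,1.5],[2.1,0,1.5],[2.1,0,1.5],[2.1,0,1.4],[2.1,0,1.4],[2.1,0,1.4],[2.2,0,1.2],[2.2,0,1.2],[2.2,0,1.2],[2.2,0,1],[2.2,0,1],[2.2,0,1],[0,0,0]],"yaw":[0,0,0,0,0,0,0,0,0,0,0,0,0]}' 0
python3 st.py 16 wrist; python3 - <<'E'
from th import *
c=bot.capture('wrist'); pred(c,[.45,.4,.37,.35,.3])
im=c['color'][:,:,::-1]; a=im[255:310,40:170]; b=im[255:310,470:600]
cv2.imwrite('pics/z16.png',np.vstack([cv2.resize(a,None,fx=5,fy=5),cv2.resize(b,None,fx=5,fy=5)]))
E
```

```text
time_s: 11.18
position: [0.4688, -0.1094, 0.0893]
tcp_rot: [[-0.001, -0.303, -0.953], [0.001, -0.953, 0.303], [-1.0, -0.0, 0.002]]
force: [-1.7, -0.5, -1.0]
opening: 0.009
t 11.1833 P [ 0.4688 -0.1094  0.0893] rel hinge ex,ey mm -144.68718065263621 -7.79810256571216 tipz 78.25836482092623 zyaw 162.3612046552135 F ex,ey,z -1.4163381463483333 -1.0066589127759609 -0.9964041166190196 op 0.00882169246792369
0.45 lipL [ 38.8419 285.5988] outL [ 16.5509 283.0458] lipR [564.0553 286.4727] outR [583.3918 283.9982]
0.4 lipL [ 51.668  286.5818] outL [ 31.1955 285.7978] lipR [552.9577 287.4079] outR [570.679  286.7052]
0.37 lipL [ 58.8712 286.6891] outL [ 39.4136 286.8527] lipR [546.7343 287.4863] outR [563.5578 287.7314]
0.35 lipL [ 63.4801 286.577 ] outL [ 44.6689 287.3295] lipR [542.7557 287.3551] outR [559.0086 288.1887]
0.3 lipL [ 74.3644 285.7087] outL [ 57.0697 287.7978] lipR [533.3699 286.4401] outR [548.2879 288.6078]
```

View pics/z16.png

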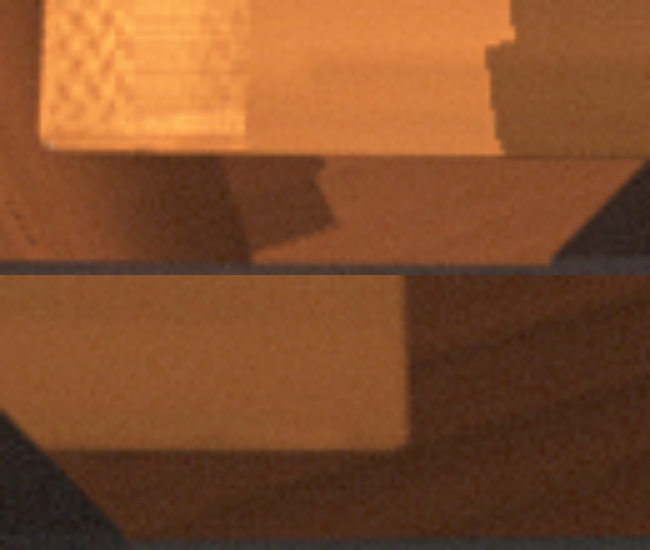

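View pics/wrist16.png

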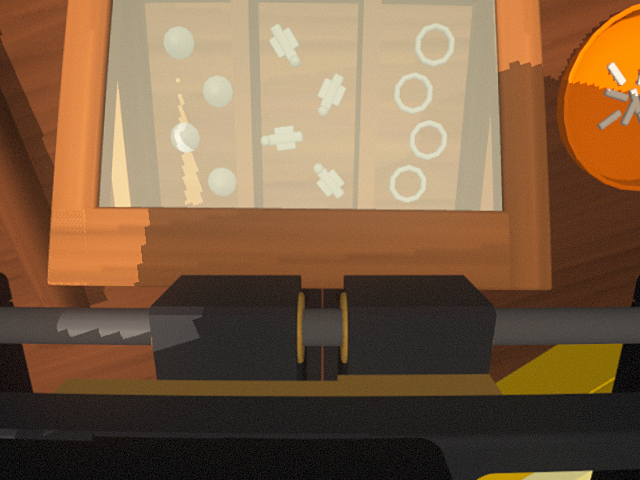

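The lid is held at about 0.36: outer corners at (48,285) and (551,289), matching the finger position. I'll continue more slowly.

```bash
python3 -m inch '{"dp":[[1.7,0,0.7],[1.7,0,0.7],[1.7,0,0.7],[1.7,0,0.7],[1.7,0,0.6],[1.7,0,0.6],[1.7,0,0.6],[1.7,0,0.5],[1.7,0,0.5],[1.7,0,0.4],[0,0,0]],"yaw":[0,0,0,0,0,0,0,0,0,0,0]}' 0
python3 st.py 17 wrist; python3 - <<'E'
from th import *
c=bot.capture('wrist'); pred(c,[.3,.25,.2,.15,0])
im=c['color'][:,:,::-1]; a=im[255:310,30:160]; b=im[255:310,470:600]
cv2.imwrite('pics/z17.png',np.vstack([cv2.resize(a,None,fx=5,fy=5),cv2.resize(b,None,fx=5,fy=5)]))
E
```

```text
time_s: 12.2
position: [0.4634, -0.1078, 0.0724]
tcp_rot: [[-0.001, -0.303, -0.953], [0.0, -0.953, 0.303], [-1.0, -0.0, 0.001]]
force: [-0.9, 0.9, -0.7]
opening: 0.007
t 12.2 P [ 0.4634 -0.1078  0.0724] rel hinge ex,ey mm -150.29127752875993 -7.885261241521068 tipz 61.42306950818238 zyaw 162.36285692047647 F ex,ey,z -1.0798065933269594 0.576181165393895 -0.7098974031866211 op 0.0065884175663408545
0.3 lipL [ 44.9635 288.0509] outL [ 23.2778 290.5475] lipR [558.3962 288.884 ] outR [577.1566 291.4885]
0.25 lipL [ 57.4029 286.1595] outL [ 37.6324 289.926 ] lipR [547.6607 286.9326] outR [564.7298 290.8003]
0.2 lipL [ 68.7856 283.5541] outL [ 50.7382 288.4116] lipR [537.854  284.2714] outR [553.4078 289.2229]
0.15 lipL [ 79.2138 280.3295] outL [ 62.7192 286.1274] lipR [528.8829 280.9951] outR [543.0764 286.8796]
0 lipL [105.6311 267.6823] outL [ 92.9554 275.6157] lipR [506.212  268.2167] outR [517.0784 276.2164]
```

View pics/z17.png

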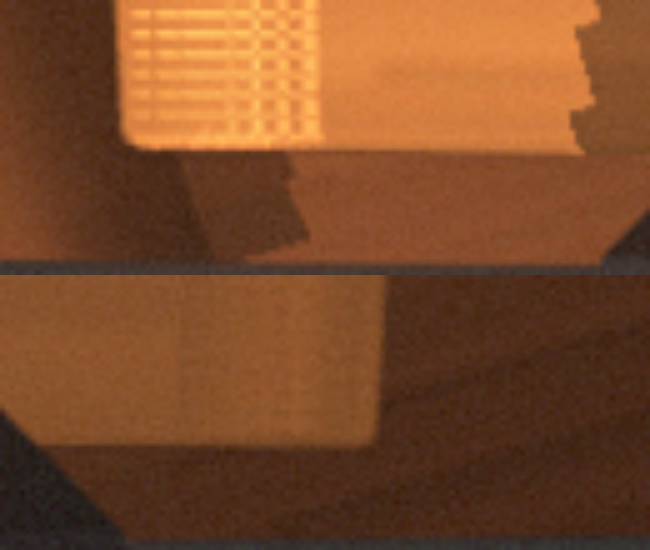

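```bash
python3 -m inch '{"dp":[[1.1,0,0.3],[1.1,0,0.3],[1.1,0,0.3],[1.1,0,0.3],[0,0,0]],"yaw":[0,0,0,0,0]}' 0
python3 st.py 18 wrist scene; python3 - <<'E'
from th import *
c=bot.capture('wrist'); pred(c,[.25,.2,.15,.1,0])
im=c['color'][:,:,::-1]; a=im[255:310,30:160]; b=im[255:310,470:600]
cv2.imwrite('pics/z18.png',np.vstack([cv2.resize(a,None,fx=5,fy=5),cv2.resize(b,None,fx=5,fy=5)]))
a=cv2.imread('pics/scene18.png')[200:360,200:370]; cv2.imwrite('pics/s18z.png',cv2.resize(a,None,fx=3.7,fy=3.7,interpolation=cv2.INTER_CUBIC))
E
```

```text
time_s: 12.72
position: [0.4625, -0.1075, 0.0682]
tcp_rot: [[-0.0, -0.303, -0.953], [0.0, -0.953, 0.303], [-1.0, -0.0, 0.0]]
force: [-1.0, 0.3, -0.6]
opening: 0.007
t 12.7167 P [ 0.4625 -0.1075  0.0682] rel hinge ex,ey mm -151.28783297635928 -7.89137850478256 tipz 57.174287440519635 zyaw 162.35976000240257 F ex,ey,z -1.0306544954324646 0.038138752389145957 -0.592830071123428 op 0.006732903180983051
0.25 lipL [ 49.8935 287.8245] outL [ 28.9744 291.812 ] lipR [554.1135 288.6341] outR [572.1943 292.733 ]
0.2 lipL [ 61.9024 285.0866] outL [ 42.8502 290.1781] lipR [543.7577 285.8354] outR [560.1934 291.0294]
0.15 lipL [ 72.8815 281.7241] outL [ 55.5054 287.7628] lipR [534.3051 282.4169] outR [549.2697 288.5494]
0.1 lipL [ 82.932  277.8199] outL [ 67.0638 284.6744] lipR [525.6642 278.4614] outR [539.31   285.4015]
0 lipL [100.5953 268.6548] outL [ 87.3152 276.8279] lipR [510.506  269.2069] outR [521.8974 277.4508]
```

View pics/z18.png

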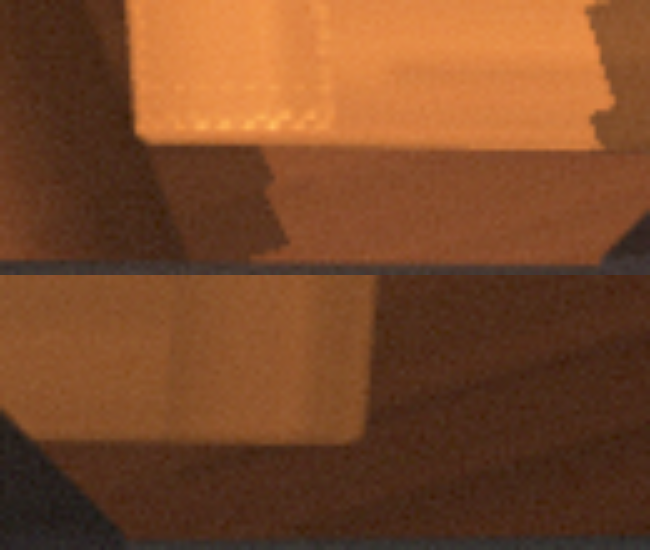

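View pics/s18z.png

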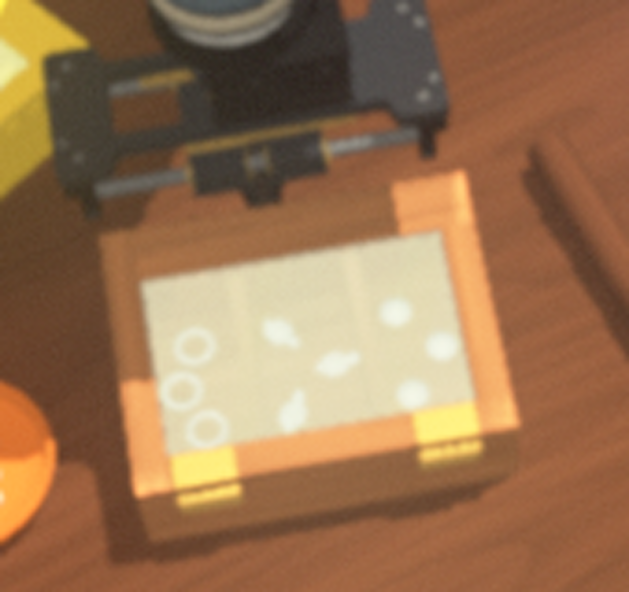

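```bash
python3 - <<'E'
from th import *
c=bot.capture('scene'); pred(c,[.25,.2,.15,.1,.05,0])
E
```

```text
0.25 lipL [324.3858 245.0781] outL [324.5649 243.1381] lipR [225.3133 263.0581] outR [224.5782 261.2573]
0.2 lipL [324.2904 246.3972] outL [324.4097 244.2146] lipR [225.7946 264.2904] outR [225.0258 262.2391]
0.15 lipL [324.233  247.8689] outL [324.2932 245.4527] lipR [226.2967 265.6805] outR [225.4965 263.3875]
0.1 lipL [324.2131 249.4876] outL [324.2152 246.8469] lipR [226.8185 267.2226] outR [225.989  264.6971]
0.05 lipL [324.2302 251.2475] outL [324.175  248.3915] lipR [227.3585 268.9111] outR [226.5018 266.1622]
0 lipL [324.2836 253.1426] outL [324.1722 250.0807] lipR [227.9154 270.74  ] outR [227.0336 267.7771]
```

```bash
python3 -m inch '{"dp":[[0.5,0,0.1],[0.5,0,0.1],[0.5,0,0.1],[0.5,0,0.1],[0.5,0,0.1],[0.5,0,0.1],[0.5,0,0.1],[0.5,0,0.06],[0.5,0,0.06],[0.5,0,0.06],[0.5,0,0.06]],"yaw":[0,0,0,0,0,0,0,0,0,0,0]}' 0
python3 st.py 19 wrist scene; python3 - <<'E'
from th import *
a=cv2.imread('pics/scene19.png')[230:280,210:350]; cv2.imwrite('pics/s19z.png',cv2.resize(a,None,fx=5,fy=10,interpolation=cv2.INTER_CUBIC))
E
```

```text
time_s: 13.83
position: [0.4617, -0.1073, 0.0628]
tcp_rot: [[-0.0, -0.303, -0.953], [0.0, -0.953, 0.303], [-1.0, 0.0, 0.0]]
force: [-1.1, 1.1, -1.0]
opening: 0.005
t 13.8333 P [ 0.4617 -0.1073  0.0628] rel hinge ex,ey mm -152.13502606952272 -7.895420972249821 tipz 51.78558851051076 zyaw 162.36443498966776 F ex,ey,z -1.3533086976008954 0.7025353787423155 -1.0360672979844812 op 0.004944438994016143
```

View pics/s19z.png

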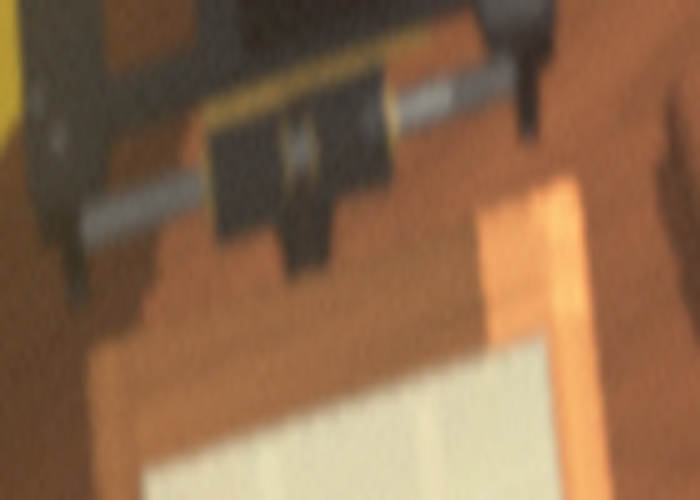

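View pics/wrist19.png

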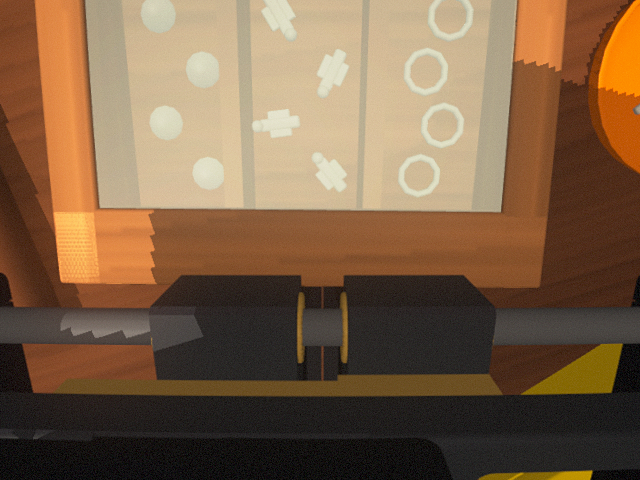

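```bash
python3 -m inch '{"dp":[[0.5,0,0.06],[0.5,0,0.06],[0.5,0,0.06],[0.5,0,0.06],[0.5,0,0.05],[0.5,0,0.05],[0.5,0,0.04],[0.5,0,0.04]],"yaw":[0,0,0,0,0,0,0,0]}' 0
python3 st.py 20 wrist scene; python3 - <<'E'
from th import *
a=cv2.imread('pics/scene20.png')[230:280,210:350]; cv2.imwrite('pics/s20z.png',cv2.resize(a,None,fx=5,fy=10,interpolation=cv2.INTER_CUBIC))
E
```

```text
time_s: 14.6
position: [0.4613, -0.1071, 0.0588]
tcp_rot: [[0.0, -0.303, -0.953], [-0.0, -0.953, 0.303], [-1.0, 0.0, -0.0]]
force: [-1.5, 0.3, -0.8]
opening: 0.006
t 14.6 P [ 0.4613 -0.1071  0.0588] rel hinge ex,ey mm -152.48587095316276 -7.877714238540946 tipz 47.81135470095959 zyaw 162.36347843741086 F ex,ey,z -1.4954320737719626 -0.18433927780026393 -0.83541781084848 op 0.0057622085615783815
```

View pics/s20z.png

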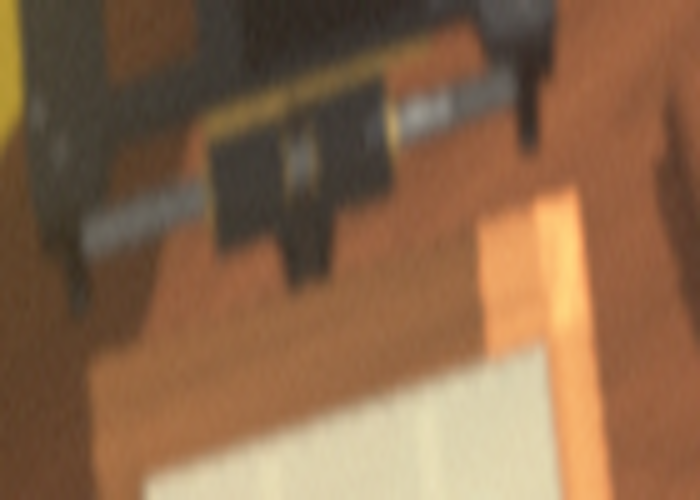

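```bash
python3 -m inch '{"dp":[[0.5,0,0.03],[0.5,0,0.03],[0.5,0,0.03],[0.5,0,0.03],[0.5,0,0.03],[0.5,0,0.03],[0.4,0,0.02],[0.4,0,0.02]],"yaw":[0,0,0,0,0,0,0,0]}' 0
python3 st.py 21 wrist scene; python3 - <<'E'
from th import *
a=cv2.imread('pics/scene21.png')[230:280,210:350]; cv2.imwrite('pics/s21z.png',cv2.resize(a,None,fx=5,fy=10,interpolation=cv2.INTER_CUBIC))
E
```

```text
time_s: 15.37
position: [0.4611, -0.1071, 0.055]
tcp_rot: [[-0.0, -0.303, -0.953], [0.0, -0.953, 0.303], [-1.0, -0.0, 0.0]]
force: [-1.9, 0.4, -1.5]
opening: 0.008
t 15.3667 P [ 0.4611 -0.1071  0.055 ] rel hinge ex,ey mm -152.76669056999563 -7.902320805978403 tipz 43.99365296462875 zyaw 162.35985539944096 F ex,ey,z -1.9104700666642276 -0.20350411882178762 -1.5296319158501046 op 0.007691674481239836
```

View pics/s21z.png

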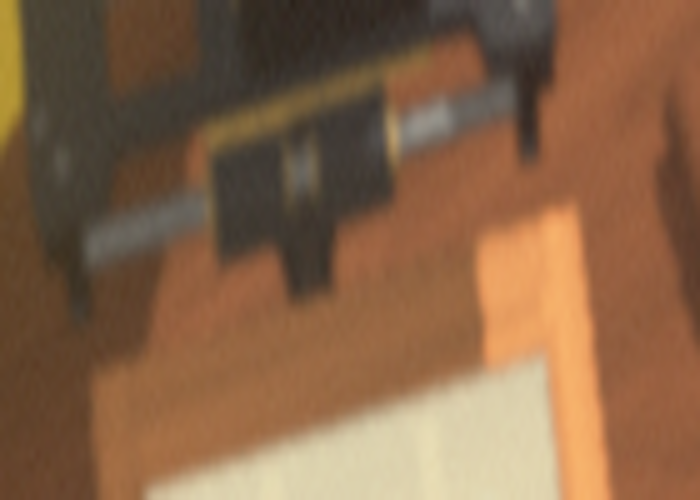

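```bash
python3 -m inch '{"dp":[[0.1,0,0.03],[0.1,0,0.03],[0.1,0,0.03],[0.1,0,0.03],[0.1,0,0.03],[0.1,0,0.03],[0.1,0,0.03],[0.1,0,0.03],[0,0,0.05],[0,0,0.05],[0,0,0.05],[0,0,0.05],[0,0,0.05]],"yaw":[0,0,0,0,0,0,0,0,0,0,0,0,0]}' 0
python3 st.py 22 wrist scene; python3 - <<'E'
from th import *
a=cv2.imread('pics/scene22.png')[230:280,210:350]; cv2.imwrite('pics/s22z.png',cv2.resize(a,None,fx=5,fy=10,interpolation=cv2.INTER_CUBIC))
E
```

```text
time_s: 16.55
position: [0.461, -0.1071, 0.0543]
tcp_rot: [[0.001, -0.303, -0.953], [-0.0, -0.953, 0.303], [-1.0, 0.0, -0.001]]
force: [0.3, -0.1, -0.6]
opening: 0.005
t 16.55 P [ 0.461  -0.1071  0.0543] rel hinge ex,ey mm -152.8132498858972 -7.9452689382165325 tipz 43.2864740022502 zyaw 162.36118649438512 F ex,ey,z 0.3382244315145833 -0.039989509398019533 -0.6087565481856864 op 0.004862696834171458
```

View pics/s22z.png

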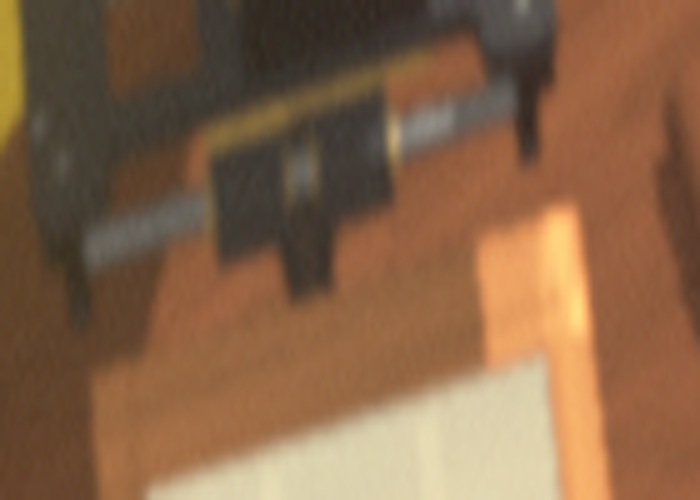

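The picture hasn't changed since the last one and the contact force has gone, so the lid appears shut. I'll back the finger away gently, then raise it.

```bash
python3 -m inch '{"dp":[[0,0,0.1],[0,0,0.1],[0,0,0.2],[0,0,0.4],[0,0,1],[0,0,2],[0,0,3],[0,0,3],[0,0,0],[0,0,0]],"yaw":[0,0,0,0,0,0,0,0,0,0]}' 0
python3 st.py 23 wrist scene; python3 - <<'E'
from th import *
a=cv2.imread('pics/scene23.png')[230:280,210:350]; cv2.imwrite('pics/s23z.png',cv2.resize(a,None,fx=5,fy=10,interpolation=cv2.INTER_CUBIC))
E
```

```text
time_s: 17.48
position: [0.4509, -0.1038, 0.0543]
tcp_rot: [[-0.0, -0.303, -0.953], [0.0, -0.953, 0.303], [-1.0, -0.0, 0.0]]
force: [-0.4, 0.5, 0.2]
opening: 0.001
t 17.4833 P [ 0.4509 -0.1038  0.0543] rel hinge ex,ey mm -163.43843533722472 -7.842396910939617 tipz 43.258933279543825 zyaw 162.3603100799178 F ex,ey,z -0.5777468670655781 0.36541003345933715 0.20373118388376302 op 0.0007265556214777969
```

View pics/s23z.png

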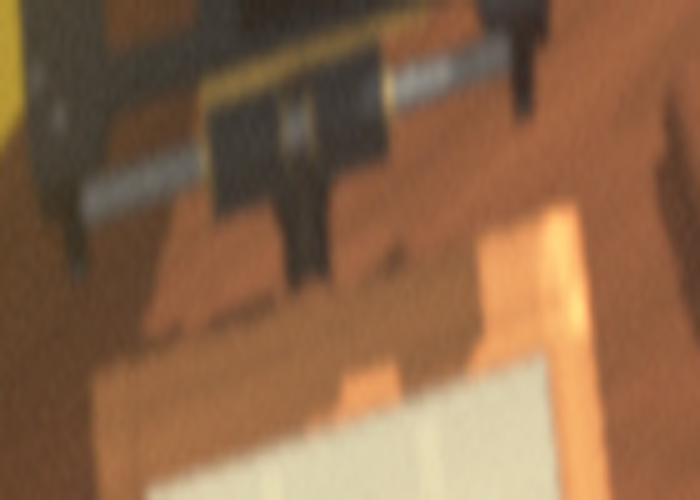

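View pics/wrist23.png

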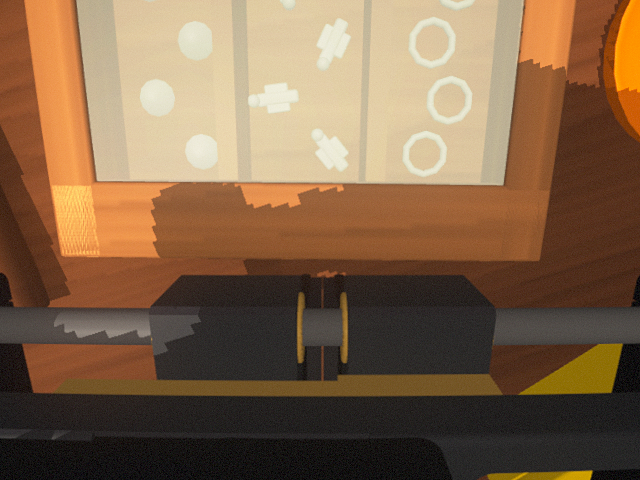

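```bash
python3 -m inch '{"dp":[[-5,0,1],[-15,0,1],[-20,0,0],[-25,0,0],[-25,0,0],[-25,0,0],[-20,0,0],[-10,0,0],[0,0,0],[0,0,0],[0,0,0],[0,0,0]],"yaw":[0,0,0,0,0,0,0,0,0,0,0,0]}' 0
python3 st.py 24 wrist scene top; python3 - <<'E'
from th import *
c=bot.capture('scene'); pred(c,[0])
for n,X in (('hingeL',H+ey*.095+[0,0,.011]),('hingeR',H-ey*.095+[0,0,.011])): print(n,proj(c,X))
a=cv2.imread('pics/scene24.png')[220:360,190:400]; cv2.imwrite('pics/s24z.png',cv2.resize(a,None,fx=3.8,fy=3.8,interpolation=cv2.INTER_CUBIC))
E
```

```text
time_s: 18.58
position: [0.4485, -0.103, 0.1983]
tcp_rot: [[-0.002, -0.303, -0.953], [0.001, -0.953, 0.303], [-1.0, -0.0, 0.003]]
force: [0.8, 0.3, -0.1]
opening: 0.005
t 18.5833 P [ 0.4485 -0.103   0.1983] rel hinge ex,ey mm -165.93455526480648 -7.804129496844319 tipz 187.25611685998663 zyaw 162.3585295465808 F ex,ey,z 0.6382092072225838 0.5493507482762902 -0.14316258337074678 op 0.004841053066087396
0 lipL [324.2836 253.1426] outL [324.1722 250.0807] lipR [227.9154 270.74  ] outR [227.0336 267.7771]
hingeL [339.8411 314.1033]
hingeR [236.2265 333.9469]
```

View pics/s24z.png

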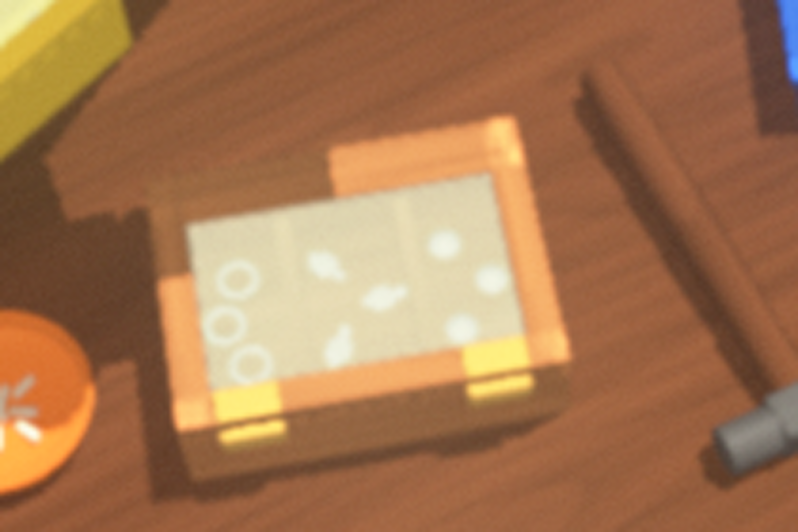

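View pics/wrist24.png

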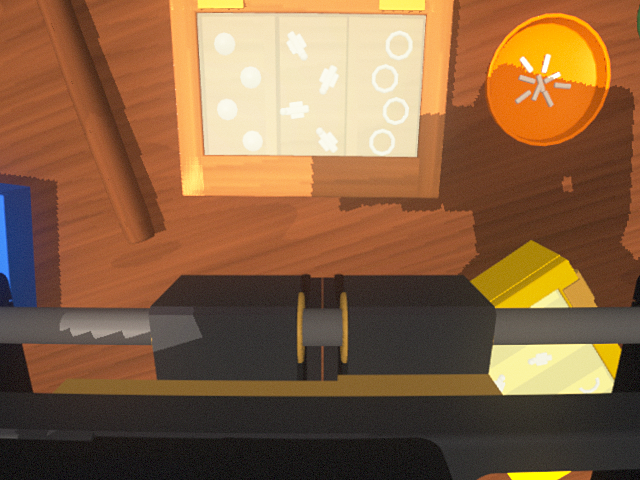

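View pics/scene24.png

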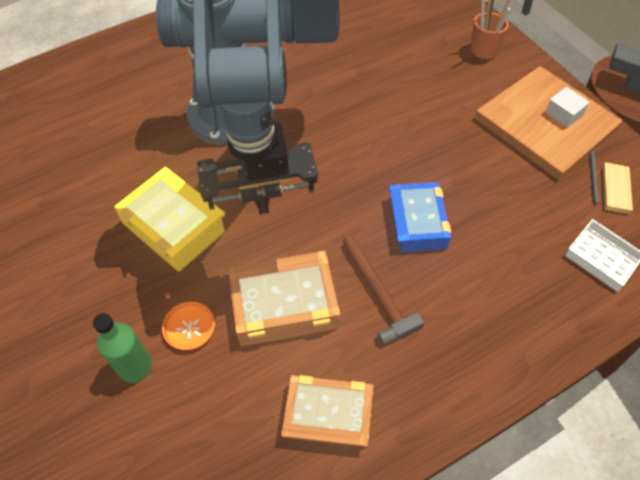

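The front outer corners are at (325.5,251) and (229,268.7), against (324.2,250.1) and (227,267.8) predicted for a shut lid. The back corner is at (340,314.2) against (339.8,314.1) predicted for an unmoved case. Hammer, dish and bottle look where they were, and the hand is well above everything, so I'm handing in.

```bash
python3 -c "
from rig import bot
print(bot.hand_in())"
```

```text
the job is handed in; nothing more can be done
None
```

The lid is shut and the job is handed in. The rig gave no verdict, so this rests on my own pictures and state readings.

**What I did:**
1. I pushed the lid's outer face with the closed fingertips, from about 1.5 to 1.21 rad, until two frames showed it creeping forward by itself.
2. I hopped the hand over the lid and watched it fall untouched from about 1.17 to 1.09 rad and onto the waiting finger.
3. It came to rest on the finger at about 0.9 rad and stayed still for three frames. The tool only points down, so the finger held the lip's lower front edge rather than reaching under the lid.
4. I lowered it at no more than about 0.25 rad/s, much slower near the end, then backed the finger off and raised the hand about 145 mm.

**Last checks:**
- **Lid:** when I backed the finger off, the lid did not move, so it was already down. Its front corners are 1–2 pixels from where a shut lid should appear, which is about the calibration limit.
- **Case and neighbours:** the case's left back corner matches the starting estimate within a pixel; the right one is about 1.5 pixels out. The hammer, dish and bottle look unmoved in the scene picture, but I did not measure them.
- **Hand:** it is clear, and the force reading is only noise.

**What disagreed or stayed uncertain:**
- During the lowering, my angle estimates differed by up to 0.08 rad between the camera widths and the finger position.
- The wrist force noise of about 1 N hid the light contact force, so I know the lid was caught only because it stopped in the pictures.

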